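# Set out the sweet tins on the shop counter

### The arm

A 6-joint arm with a two-finger parallel gripper is mounted at the origin on the work surface. World frame = base frame: x ahead of the robot, y to its left, z up, the work surface at z = 0. Lengths are in mm, angles in rad, forces in N, time in s.
With the tool pointing down it reaches from about 350 to 975 mm from the base axis. Payload 7.1 kg.
Tool frame: the origin (TCP) lies on the front face of the gripper's body, between the roots of the fingers; the fingertips stand 80 mm ahead of it and the grasp point (between the pads) lies 61 mm ahead of it; z points along the fingers, y is the line along which they close (so a half turn about z gives the same grasp; the last joint's range is limited). The gripper opens to 88 mm and grips with 3 to 60 N. Pads are 20 mm wide; open, the fingers measure 115 mm over their backs; the gripper's body (75 mm by 178 mm) begins 61 mm behind the grasp point.
Start: joints at [-1.127, 0.423, 1.63, -0, 1.089, -0.019], TCP at [279.049, -559.229, 302.675] pointing down, gripper open.
Joint ranges: [-3, 3], [-0.9, 2.11], [0.09, 2.58], [-1.31, 4.45], [0.11, 2.69], [-2.54, 2.54]. Speed limits (rad/s): [2.39, 2.39, 3.01, 3.14, 3.14, 3.14].

### API

Orientations are given as a rotation vector (axis times angle).
In Python, from workcell import readout, vision, close_job gives the robot as it stands.
- The arm moves only by the tool servo_tool, never from a script. Its argument "plan" is a list that holds one entry, the list of rows, each a list of 7 numbers: the gripper command: -1 is fully open, 1 is shut, values between are in proportion, then the shift along the world's x, y, z in units of 40 mm (1.0 is 40 mm), then the turn, a rotation vector about the world's x, y, z in units of 5 degrees (1.0 is 5 degrees). A call has 1 to 5 rows; each row shifts and turns the commanded pose from where the row before left it; what a row does not reach is not made up. A row lasts 1/12 s, in which the tool goes at most 41.7 mm and 7.16 degrees, less where a joint would pass 70% of its speed; a pose out of reach is approached as far as the arm can. A call is refused whole if a number of a shift passes 1 or a number of a turn 1, either way. A call with a gripper value outside its range is refused whole. The fingers move at their own pace and stop on an object; the grip force is fixed at half the most. Time passes only in rows, so rows that do not move let the fingers close. It gives the time, the measured TCP pose, the force, the opening and the grip force at its end, in the units of the state.
- readout.get_obs(): the state, without advancing time (a new reading comes with each control period).
- vision.get_image(name): name is "scene" or "top" or "wrist"; returns the picture (420x560x3 uint8, red, green, blue); there is no depth.
- vision.camera_params(name): a dict with "fx", "fy", "cx", "cy" (pixels), "D" ([k1, k2, p1, p2, k3] as OpenCV has them; the pictures are not rectified), "rvec" (rotation vector, rad) and "tvec" (3), from world to camera coordinates, as OpenCV has them; the wrist camera has in their place "hand_eye" (4x4, takes a point from camera to tool coordinates, whose origin is the TCP and whose axes are the flange's). Camera axes: x right, y down, z forward; pixel columns grow to the right and rows downward; lengths in mm; the calibration is good to about 2 mm. A picture is of the moment at which its call begins: read the wrist's pose just before it. camera_params takes no time and is no camera call.
- close_job(): hands the job in; it is judged then, once.
The state is a dict: "t": time; "qpos": joint angles; "qvel": joint speeds; "joint_torque": joint torques, N m; "ee_pos": TCP position; "orientation": TCP orientation; "ft_force": force on the tool from outside, world axes, zero at the start; "moment": the same for the moment, N m; "width": finger opening in mm; "grasp_force": force on a finger pad.
Only numpy, scipy, OpenCV 4.12 (cv2) and the standard library are available. Lean on these libraries where they do the work, as an engineer would, in place of code of your own. Each camera call takes 0.05 s, during which the arm holds its last target. There are 200 camera calls.

### The job

Set out the counter display: stand each of the four closed sweet tins, upright and lid up, on the brass-rimmed pad of its own shape and size, sitting flat on the pad's floor inside the rim and not perched on it. Set the tins down rather than letting them fall, and leave the sweet jar and the scoop where they are.

Things in the scene. Friction and masses are not known exactly. Their poses are not given: they have to be found in the camera images.
- big_round_tin: The large round aluminium tin with a dark panel on its lid, closed and rigid, about 0.15 kg, standing upright on the counter; origin: centre of its underside, z up. Diameter 68 mm, height 46 mm.
- small_round_tin: The small round aluminium tin with a dark panel on its lid, closed and rigid, about 0.15 kg, standing upright on the counter; origin: centre of its underside, z up. Diameter 44 mm, height 52 mm.
- square_tin: The square aluminium tin with a dark panel on its lid, closed and rigid, about 0.15 kg, standing upright on the counter; origin: centre of its underside, z up, x and y along its sides. 54 x 54 mm, height 48 mm.
- oblong_tin: The oblong aluminium tin with a dark panel on its lid, closed and rigid, about 0.15 kg, standing upright on the counter; origin: centre of its underside, z up, x along its long side. 84 mm (x) by 40 mm (y), height 44 mm.
- big_round_pad: Large round black display pad with a raised brass rim, 84 mm across inside the rim, 92 mm outside; for the large round tin. It is fixed. Origin: centre of its underside, on the counter, z up. The floor inside the rim is 5 mm above the counter, the rim's top 12 mm above the counter, the rim 4 mm thick.
- small_round_pad: Small round black display pad with a raised brass rim, 60 mm across inside the rim, 68 mm outside; for the small round tin. It is fixed. Origin: centre of its underside, on the counter, z up. The floor inside the rim is 5 mm above the counter, the rim's top 12 mm above the counter, the rim 4 mm thick.
- square_pad: Square black display pad with a raised brass rim, 70 x 70 mm inside the rim, 78 x 78 mm outside, x and y along its sides; for the square tin (any quarter turn). It is fixed. Origin: centre of its underside, on the counter, z up. The floor inside the rim is 5 mm above the counter, the rim's top 12 mm above the counter, the rim 4 mm thick.
- oblong_pad: Oblong black display pad with a raised brass rim, 100 mm (x) by 56 mm (y) inside the rim, 108 x 64 mm outside; for the oblong tin (either way round). It is fixed. Origin: centre of its underside, on the counter, z up. The floor inside the rim is 5 mm above the counter, the rim's top 12 mm above the counter, the rim 4 mm thick.
- jar: Bystander: amber glass sweet jar with a brass lid, 76 mm across and 100 mm high, loose, on the far side of the counter. Origin: centre of its underside, z up.
- scoop: Bystander: steel serving scoop with a black handle, about 165 mm long, 50 mm wide and 25 mm high, loose, lying on the far side of the counter. Origin: underside at the joint of pan and handle; x points from the handle to the pan.
Things that resemble listed ones, but are neither listed nor needed, are in the scene too. Leave any turquoise look-alike of the big_round_tin alone. Leave any turquoise look-alike of the small_round_tin alone.

How it is judged (in metres and radians):
At the end, for the whole second after the job is handed in: Every tin stands on its own pad: its centre within 12 mm of the pad's centre, its underside on the pad's floor (2 to 8 mm above the counter), upright within 0.06 rad, at rest and released; the oblong tin lies along its pad within 0.3 rad (horizontal distance between big_round_tin and big_round_pad below 0.012 m and z of big_round_tin in the frame of big_round_pad between 0.002 and 0.008 m and angle between each of big_round_tin, small_round_tin, square_tin, oblong_tin's own z axis and vertical below 0.06 rad and linear speed of each of big_round_tin, small_round_tin, square_tin, oblong_tin below 0.02 m/s and horizontal distance between small_round_tin and small_round_pad below 0.012 m and z of small_round_tin in the frame of small_round_pad between 0.002 and 0.008 m and horizontal distance between square_tin and square_pad below 0.012 m and z of square_tin in the frame of square_pad between 0.002 and 0.008 m and horizontal distance between oblong_tin and oblong_pad below 0.012 m and z of oblong_tin in the frame of oblong_pad between 0.002 and 0.008 m and angle between the x axis of oblong_tin and the x axis of oblong_pad, either way round below 0.3 rad); the robot touches nothing.
It fails at once if the jar or the scoop is moved more than 30 mm (distance of any of jar, scoop from where it was at the start of the episode above 0.03 m).
It fails at once if a tin falls or is thrown: moving faster than 0.7 m/s (a drop of 25 mm) out of the gripper's hold ((linear speed of big_round_tin above 0.7 m/s and contact force between big_round_tin and the fingers below 0.1 N) or (linear speed of small_round_tin above 0.7 m/s and contact force between small_round_tin and the fingers below 0.1 N) or (linear speed of square_tin above 0.7 m/s and contact force between square_tin and the fingers below 0.1 N) or (linear speed of oblong_tin above 0.7 m/s and contact force between oblong_tin and the fingers below 0.1 N)).
It also fails if it takes over 109 s, if anything falls off the work surface, if the arm or the gripper's body presses on something with over 40 N, if the wrist force passes 120 N, or if a joint passes its speed limit or range.

## Working session

There is one attempt and no reset: what is moved stays moved. The work goes in short steps, Python scripts to look and compute and a tool call to move; the robot and the scene stay as the last step left them, time stands still between calls to the robot, and variables do not carry over. Pictures are saved under pics/ and viewed, at most 14 in all, crops included, and the job is handed in when it is done.

Besides the shell and the picture viewer there is one more tool, called after ">>>" as name([rows], argument=value, ...), one row to a line, values as JSON. servo_tool: Moves the arm, as the interface text tells. Its arguments: {"type":"object","properties":{"plan":{"type":"array"}},"required":["plan"]}

```bash
mkdir -p pics; python3 - <<'E'
from workcell import readout, vision
import cv2
print(readout.get_obs())
for n in ["scene","top"]:
    cv2.imwrite(f"pics/{n}0.png",cv2.cvtColor(vision.get_image(n),cv2.COLOR_RGB2BGR)); print(vision.camera_params(n))
print(vision.camera_params("wrist"))
E
```

```text
{'t': 0.0, 'qpos': array([-1.12701047e+00,  4.23806892e-01,  1.63069200e+00, -6.89355982e-06,
        1.08859767e+00, -1.89767920e-02]), 'qvel': array([-0.00131794,  0.00090347,  0.00167335, -0.00055245, -0.00055315,
       -0.00114345]), 'joint_torque': array([ 1.78825427e-03, -5.44624972e+01, -2.73661101e+01,  6.44790614e-02,
        2.27092527e-02, -1.31604447e-04]), 'ee_pos': array([ 278.86086157, -558.85228097,  301.92202055]), 'orientation': array([-3.05644009e+00, -7.20105167e-01,  5.07141063e-04]), 'ft_force': array([ 0.50027272, -0.65200917, -0.13189402]), 'moment': array([ 0.0095481 , -0.01708778,  0.03052079]), 'grasp_force': 0.0, 'width': 87.72594635014669}
{'fx': 527.3407648152834, 'fy': 527.3407648152834, 'cx': 274.4486546629298, 'cy': 209.97578354973368, 'D': array([0.02712178, 0.        , 0.        , 0.        , 0.        ]), 'rvec': array([ 2.4065492 ,  0.70395656, -0.25990592]), 'tvec': array([-459.50700082, -204.55093263, 1523.76158336])}
{'fx': 433.4892825542903, 'fy': 433.4892825542903, 'cx': 275.96423338707945, 'cy': 203.458677582961, 'D': array([-0.06281555,  0.        ,  0.        ,  0.        ,  0.        ]), 'rvec': array([ 2.14227079, -2.17564162,  0.13377808]), 'tvec': array([-11.58666257, 523.06870952, 865.15159405])}
{'fx': 378.83904576952625, 'fy': 378.83904576952625, 'cx': 279.44376622790645, 'cy': 205.3339874599714, 'D': array([0.03126608, 0.        , 0.        , 0.        , 0.        ]), 'hand_eye': array([[ 5.19474954e-04, -9.62035214e-01, -2.72924856e-01,
         7.36501493e+01],
       [ 9.99999860e-01,  4.72897678e-04,  2.36441133e-04,
        -1.04604399e+00],
       [-9.83991656e-05, -2.72924941e-01,  9.62035325e-01,
        -8.23214852e+01],
       [ 0.00000000e+00,  0.00000000e+00,  0.00000000e+00,
         1.00000000e+00]])}
```

View pics/top0.png

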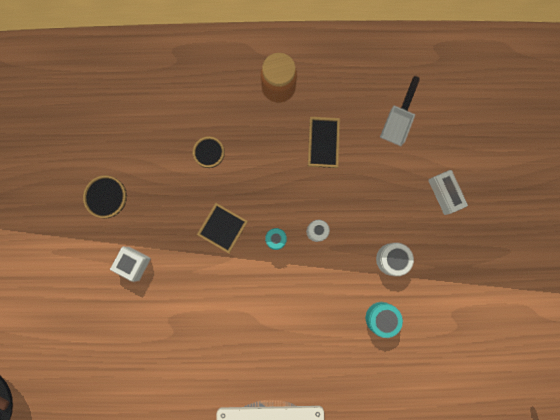

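View pics/scene0.png

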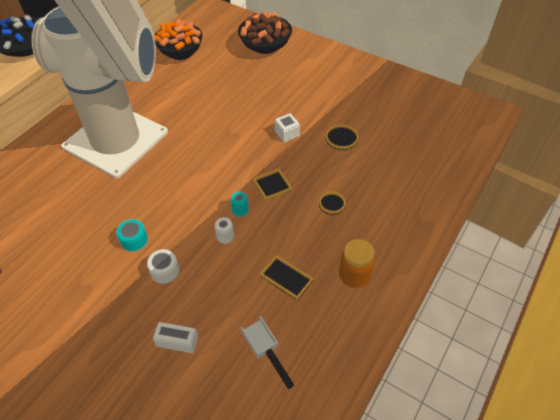

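```bash
cat > h.py <<'E'
import cv2, numpy as np
from workcell import readout, vision
def ray(n,uv,z,ee=None,rv=None):
    p=vision.camera_params(n)
    K=np.array([[p['fx'],0,p['cx']],[0,p['fy'],p['cy']],[0,0,1]])
    x=cv2.undistortPoints(np.array(uv,float).reshape(-1,1,2),K,p['D']).reshape(-1,2)
    d=np.c_[x,np.ones(len(x))]
    if n=="wrist":
        T=np.eye(4);T[:3,:3]=cv2.Rodrigues(np.array(rv))[0];T[:3,3]=ee;T=T@p['hand_eye'];R=T[:3,:3];c=T[:3,3]
    else:
        R=cv2.Rodrigues(p['rvec'])[0].T;c=-R@p['tvec']
    w=d@R.T
    return (c+w*((z-c[2])/w[:,2])[:,None])[:,:2]
E
python3 - <<'E'
from h import *
im=cv2.imread("pics/top0.png")
hsv=cv2.cvtColor(im,cv2.COLOR_BGR2HSV)
# name: seed box (x0,y0,x1,y1), z
B=dict(bpad=(85,175,125,217,5),spad=(190,134,226,170,5),sqpad=(195,200,250,256,5),opad=(302,112,346,170,5),
 big=(375,240,415,278,46),small=(306,219,331,243,52),sq=(112,250,146,280,48),obl=(430,172,468,216,44))
for k,(a,b,c,d,z) in B.items():
    s=hsv[b:d,a:c]
    m=((s[...,2]<(60 if 'pad' in k else 105))).astype(np.uint8)
    n,l,st,ce=cv2.connectedComponentsWithStats(m); i=1+np.argmax(st[1:,4])
    ct=max(cv2.findContours((l==i).astype(np.uint8),0,2)[0],key=len)+np.array([a,b])
    r=cv2.minAreaRect(ct); box=cv2.boxPoints(r)
    w=ray("top",box,z); mid=ray("top",[r[0]],z)[0]; e=np.diff(w,axis=0)
    print(k,np.round(r[0],1),np.round(mid,1),"sides",np.round(np.linalg.norm(e[:2],axis=1),1),"ang",np.round(np.degrees(np.arctan2(e[:2,1],e[:2,0])),1))
    cv2.drawContours(im,[np.intp(box)],0,(0,255,0),1)
cv2.imwrite("pics/seg.png",cv2.resize(im[110:290,70:480],None,fx=1.95,fy=1.95,interpolation=2))
E
```

```text
bpad [103.5 196. ] [548.1 352.2] sides [77.6 78.4] ang [ -91.1 -178.3]
spad [208.1 151.6] [641.7 125.8] sides [55.5 54.6] ang [ -56.2 -147.1]
sqpad [221.9 227.5] [476.7  95.8] sides [67.5 66.8] ang [ -30.3 -121. ]
opad [323.5 141.9] [ 659.3 -125.3] sides [96.6 53.3] ang [ -4.  -93.3]
big [397. 259.] [ 404.4 -262.1] sides [40.9 40.2] ang [-91.1 177.3]
small [318.5 229.5] [ 466.3 -104.3] sides [17.2 17. ] ang [ -46.2 -136.3]
sq [125.9 263.7] [403.2 284.7] sides [27.6 28.6] ang [ -26.2 -116.3]
obl [451.5 190.5] [ 542.8 -383.8] sides [16.5 60.3] ang [ -66.7 -158.5]
```

View pics/seg.png

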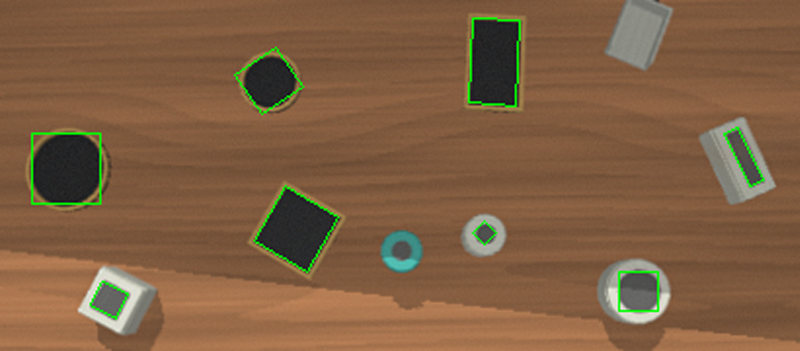

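```bash
cat >> h.py <<'E'
def st():
    o=readout.get_obs(); R=cv2.Rodrigues(o['orientation'])[0]
    print("t%.2f"%o['t'],"ee",np.round(o['ee_pos'],1),"yaw_x %.1f yaw_y %.1f tilt %.2f"%(np.degrees(np.arctan2(R[1,0],R[0,0])),np.degrees(np.arctan2(R[1,1],R[0,1])),np.degrees(np.arccos(-R[2,2]))),"q6 %.2f"%o['qpos'][5],"F",np.round(o['ft_force'],1),"w %.1f g %.1f"%(o['width'],o['grasp_force']))
    return o
E
python3 - <<'E'
from h import *
st()
im=cv2.imread("pics/top0.png")
for k,(a,b,c,d) in dict(bpad=(75,168,135,225),spad=(185,130,230,175)).items():
    m=(im[b:d,a:c].max(2)<60).astype(np.uint8)
    n,l,s,ce=cv2.connectedComponentsWithStats(m);i=1+np.argmax(s[1:,4]);print(k,ce[i]+[a,b],ray("top",[ce[i]+[a,b]],5))
# scene-camera cross check, read-off centres
for k,uv,z in [("bpad",(342,137),5),("spad",(332,203),5),("sqpad",(273,184),5),("opad",(287,277),5),("big",(162,261),46),("small",(223,224),52),("sq",(288,122),48),("obl",(174,333),44)]: print(k,np.round(ray("scene",[uv],z)[0]))
E
```

```text
t0.10 ee [ 278.9 -558.9  302. ] yaw_x 26.5 yaw_y -63.5 tilt 0.08 q6 -0.02 F [-0.6  0.3 -0.7] w 88.1 g 0.0
bpad [103.94889103 196.35679846] [[547.3112645  351.20988671]]
spad [208.01771654 151.70472441] [[641.52498285 125.89616713]]
bpad [552. 349.]
spad [644. 124.]
sqpad [480.  97.]
opad [ 663. -124.]
big [ 410. -262.]
small [ 469. -106.]
sq [412. 281.]
obl [ 546. -384.]
```

>>> servo_tool([
  [[-1,0.66,0.44,-0.2,0,0,-0.3],[-1,0.66,0.44,-0.2,0,0,-0.3],[-1,0.66,0.44,-0.2,0,0,-0.3],[-1,0.66,0.44,-0.2,0,0,0],[-1,0.66,0.44,-0.2,0,0,0]],
])

```text
t: 0.52
ee_pos: [411.9, -470.2, 262.0]
orientation: [-3.083, -0.599, 0.001]
ft_force: [-0.0, -0.4, -0.1]
width: 87.7
grasp_force: 0.0
```

>>> servo_tool([
  [[-1,0.66,0.44,-0.2,0,0,0],[-1,0.66,0.44,-0.2,0,0,0],[-1,0.66,0.44,-0.2,0,0,0],[-1,0.66,0.44,-0.2,0,0,0],[-1,0.66,0.44,-0.2,0,0,0]],
])

```text
t: 0.93
ee_pos: [544.0, -382.0, 221.9]
orientation: [-3.083, -0.6, 0.001]
ft_force: [0.6, -0.6, -0.5]
width: 87.8
grasp_force: 0.0
```

>>> servo_tool([
  [[-1,0,0,0,0,0,0],[-1,0,0,0,0,0,0]],
])

```text
t: 1.1
ee_pos: [543.8, -381.8, 221.5]
orientation: [-3.082, -0.604, 0.002]
ft_force: [-0.6, 1.1, 0.0]
width: 87.5
grasp_force: 0.0
```

```bash
cat > look.py <<'E'
import sys
from h import *
o=st(); im=cv2.cvtColor(vision.get_image("wrist"),cv2.COLOR_RGB2BGR); cv2.imwrite(f"pics/{sys.argv[1]}.png",im)
np.save(f"pics/{sys.argv[1]}.npy",np.r_[o['ee_pos'],o['orientation']])
E
cat > pt.py <<'E'
import sys
from h import *
# pt.py name z u,v u,v ...
p=np.load(f"pics/{sys.argv[1]}.npy"); uv=[tuple(map(float,a.split(','))) for a in sys.argv[3:]]
w=ray("wrist",uv,float(sys.argv[2]),p[:3],p[3:]); print(np.round(w,1).tolist(),"mean",np.round(w.mean(0),1))
e=np.diff(np.r_[w,w[:1]],axis=0); print("len",np.round(np.linalg.norm(e,axis=1),1),"ang",np.round(np.degrees(np.arctan2(e[:,1],e[:,0])),1))
E
python3 look.py w1
```

```text
t1.10 ee [ 543.8 -381.8  221.5] yaw_x 22.2 yaw_y -67.8 tilt 0.11 q6 0.55 F [-0.6  1.1  0. ] w 87.5 g 0.0
```

View pics/w1.png

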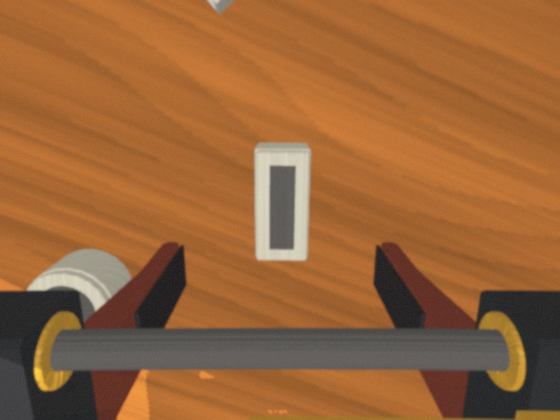

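```bash
python3 pt.py w1 44 269,166 295,166 294,249 269,249; python3 pt.py w1 44 256,151 309,151 307,260 255,260
```

```text
[[566.5, -363.4], [573.4, -380.1], [516.2, -403.4], [509.2, -386.4]] mean [ 541.3 -383.3]
len [18.  61.8 18.4 61.8] ang [ -67.8 -157.8  112.2   21.8]
[[572.8, -351.4], [586.5, -384.9], [511.7, -415.7], [497.1, -380.0]] mean [ 542. -383.]
len [36.3 80.9 38.6 80.9] ang [ -67.8 -157.6  112.2   20.7]
```

>>> servo_tool([
  [[-1,-0.05,-0.03,-0.8,0,0,0],[-1,0,0,-0.9,0,0,0],[-1,0,0,-0.9,0,0,0],[-1,0,0,-0.66,0,0,0],[-1,0,0,0,0,0,0]],
])

```text
t: 1.57
ee_pos: [537.0, -383.5, 87.1]
orientation: [-3.078, -0.596, 0.01]
ft_force: [-1.6, -0.1, -0.0]
width: 87.6
grasp_force: 0.0
```

>>> servo_tool([
  [[1,0,0,0,0,0,0],[1,0,0,0,0,0,0],[1,0,0,0,0,0,0],[1,0,0,0,0,0,0],[1,0,0,0,0,0,0]],
])

```text
t: 1.98
ee_pos: [541.7, -385.1, 94.2]
orientation: [3.082, 0.599, 0.003]
ft_force: [0.9, 0.5, 0.2]
width: 58.0
grasp_force: 0.0
```

>>> servo_tool([
  [[1,0,0,0,0,0,0],[1,0,0,0,0,0,0],[1,0,0,0,0,0,0]],
])

```text
t: 2.23
ee_pos: [541.2, -384.5, 92.7]
orientation: [3.083, 0.6, 0.001]
ft_force: [-0.6, 0.3, 5.2]
width: 39.6
grasp_force: 30.0
```

>>> servo_tool([
  [[1,0,0,0,0,0,0],[1,0,0,0.4,0,0,0],[1,0,0,0.8,0,0,0],[1,0,0,0.8,0,0,0],[1,0,0,0.7,0,0,0]],
])

```text
t: 2.65
ee_pos: [541.0, -384.4, 202.5]
orientation: [3.084, 0.6, 0.0]
ft_force: [0.7, 0.2, -0.6]
width: 39.9
grasp_force: 30.0
```

>>> servo_tool([
  [[1,0.3,0.65,0,0,0,-0.5],[1,0.3,0.65,0,0,0,-0.5],[1,0.3,0.65,0,0,0,-0.5],[1,0.3,0.65,0,0,0,-0.5],[1,0.3,0.65,0,0,0,-0.5]],
])

```text
t: 3.07
ee_pos: [601.3, -253.2, 201.3]
orientation: [3.131, 0.257, 0.0]
ft_force: [0.2, 0.0, -1.5]
width: 40.0
grasp_force: 30.0
```

>>> servo_tool([
  [[1,0.3,0.65,0,0,0,-0.5],[1,0.3,0.65,0,0,0,-0.5],[1,0.3,0.65,0,0,0,-0.5],[1,0.3,0.65,0,0,0,-0.5],[1,0.26,0.6,0,0,0,-0.5]],
])

```text
t: 3.48
ee_pos: [660.0, -124.7, 201.2]
orientation: [-3.14, 0.085, -0.0]
ft_force: [0.1, -0.4, -0.9]
width: 39.9
grasp_force: 30.0
```

>>> servo_tool([
  [[1,0,0,0,0,0,0],[1,0,0,0,0,0,0],[1,0,0,0,0,0,0],[1,0,0,0,0,0,0]],
])

```text
t: 3.82
ee_pos: [658.9, -127.4, 200.5]
orientation: [3.14, -0.083, -0.0]
ft_force: [0.6, -0.1, -0.5]
width: 40.0
grasp_force: 30.0
```

```bash
python3 look.py w2
```

```text
t3.82 ee [ 658.9 -127.4  200.5] yaw_x -3.0 yaw_y -93.0 tilt 0.02 q6 1.41 F [ 0.6 -0.1 -0.5] w 40.0 g 30.0
```

View pics/w2.png

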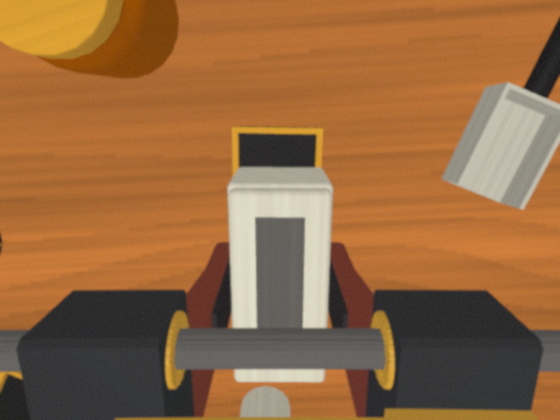

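```bash
python3 pt.py w2 12 232,128 322,129; python3 pt.py w2 153 231,188 331,188; python3 pt.py w2 153 257,218 304,218
```

```text
[[713.4, -96.7], [709.4, -159.7]] mean [ 711.4 -128.2]
len [63.1 63.1] ang [-93.6  86.4]
[[702.5, -112.3], [700.7, -147.3]] mean [ 701.6 -129.8]
len [35.1 35.1] ang [-93.  87.]
[[691.0, -120.6], [690.1, -137.5]] mean [ 690.6 -129.1]
len [16.9 16.9] ang [-93.  87.]
```

>>> servo_tool([
  [[1,-0.03,0.05,-0.5,0,0,-0.1],[1,0,0,-0.7,0,0,0],[1,0,0,-0.6,0,0,0],[1,0,0,-0.4,0,0,0],[1,0,0,-0.2,0,0,0]],
])

```text
t: 4.28
ee_pos: [656.6, -125.3, 101.8]
orientation: [-3.139, 0.097, 0.006]
ft_force: [0.4, 1.3, -1.6]
width: 39.9
grasp_force: 30.0
```

>>> servo_tool([
  [[1,0,0,-0.05,0,0,0],[1,0,0,-0.04,0,0,0],[1,0,0,-0.04,0,0,0],[1,0,0,0,0,0,0],[1,0,0,0,0,0,0]],
])

```text
t: 4.7
ee_pos: [658.8, -124.6, 100.1]
orientation: [3.14, -0.095, 0.003]
ft_force: [-0.8, 0.2, -1.1]
width: 40.0
grasp_force: 30.0
```

```bash
python3 -c "
from h import *; st()"
```

```text
t4.70 ee [ 658.8 -124.6  100.1] yaw_x -3.5 yaw_y -93.5 tilt 0.09 q6 1.43 F [-0.8  0.2 -1.1] w 40.0 g 30.0
```

>>> servo_tool([
  [[1,0,0,-0.03,0,0,0],[1,0,0,-0.02,0,0,0],[1,0,0,0,0,0,0],[1,0,0,0,0,0,0]],
])

```text
t: 5.03
ee_pos: [658.7, -124.4, 97.7]
orientation: [3.14, -0.095, 0.002]
ft_force: [-0.2, 0.6, 3.8]
width: 40.0
grasp_force: 30.0
```

>>> servo_tool([
  [[1,0,0,-0.03,0,0,0],[1,0,0,0,0,0,0],[1,0,0,0,0,0,0]],
])

```text
t: 5.28
ee_pos: [658.7, -124.5, 97.7]
orientation: [3.14, -0.095, 0.002]
ft_force: [-4.1, 0.3, 13.8]
width: 39.7
grasp_force: 30.0
```

>>> servo_tool([
  [[-1,0,0,0,0,0,0],[-1,0,0,0,0,0,0],[-1,0,0,0,0,0,0],[-1,0,0,0,0,0,0],[-1,0,0,0,0,0,0]],
])

```text
t: 5.7
ee_pos: [658.1, -124.4, 95.5]
orientation: [-3.14, 0.096, 0.001]
ft_force: [0.1, -0.1, 0.1]
width: 69.7
grasp_force: 0.0
```

>>> servo_tool([
  [[-1,0,0,0,0,0,0],[-1,0,0,0.5,0,0,0],[-1,0,0,0.8,0,0,0],[-1,0,0,0.9,0,0,0],[-1,0,0,0.9,0,0,0]],
])

```text
t: 6.12
ee_pos: [657.7, -124.4, 220.4]
orientation: [-3.14, 0.096, 0.003]
ft_force: [0.6, -0.1, 0.2]
width: 87.8
grasp_force: 0.0
```

>>> servo_tool([
  [[-1,-0.8,0.08,0,0,0,0],[-1,-0.8,0.08,0,0,0,0],[-1,-0.8,0.08,0,0,0,0],[-1,-0.8,0.08,0,0,0,0],[-1,-0.8,0.08,0,0,0,0]],
])

```text
t: 6.53
ee_pos: [496.7, -108.2, 219.9]
orientation: [3.14, -0.095, 0.0]
ft_force: [-0.1, 0.5, 0.7]
width: 88.1
grasp_force: 0.0
```

>>> servo_tool([
  [[-1,-0.8,0.08,0,0,0,0],[-1,0,0,0,0,0,0],[-1,0,0,0,0,0,0],[-1,0,0,0,0,0,0]],
])

```text
t: 6.87
ee_pos: [467.5, -105.5, 220.4]
orientation: [3.14, -0.096, 0.003]
ft_force: [1.2, 0.2, -0.4]
width: 87.9
grasp_force: 0.0
```

```bash
python3 look.py w3
```

```text
t6.87 ee [ 467.5 -105.5  220.4] yaw_x -3.5 yaw_y -93.5 tilt 0.12 q6 1.38 F [ 1.2  0.2 -0.4] w 87.9 g 0.0
```

View pics/w3.png

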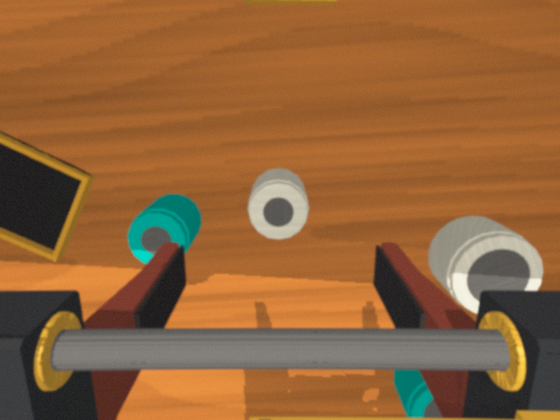

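```bash
python3 pt.py w3 52 278.5,211 155,239; python3 pt.py w3 46 500,276
```

```text
[[466.0, -104.5], [450.7, -16.6]] mean [458.3 -60.6]
len [89.2 89.2] ang [ 99.8 -80.2]
[[404.6, -263.9]] mean [ 404.6 -263.9]
len [0.] ang [0.]
```

>>> servo_tool([
  [[-0.5,-0.04,0.03,-0.7,0,0,0],[-0.5,0,0,-0.8,0,0,0],[-0.5,0,0,-0.8,0,0,0],[-0.5,0,0,-0.6,0,0,0],[-0.5,0,0,-0.25,0,0,0]],
])

```text
t: 7.33
ee_pos: [464.7, -103.9, 90.9]
orientation: [-3.139, 0.095, 0.005]
ft_force: [0.1, 0.2, 1.1]
width: 66.5
grasp_force: 0.0
```

>>> servo_tool([
  [[0,0,0,0,0,0,0],[1,0,0,0,0,0,0],[1,0,0,0,0,0,0],[1,0,0,0,0,0,0],[1,0,0,0,0,0,0]],
])

```text
t: 7.75
ee_pos: [465.7, -104.3, 95.2]
orientation: [3.14, -0.095, 0.005]
ft_force: [0.4, -0.0, 2.7]
width: 43.6
grasp_force: 30.0
```

>>> servo_tool([
  [[1,0,0,0,0,0,0],[1,0,0,0,0,0,0],[1,0,0,0,0,0,0]],
])

```text
t: 8.0
ee_pos: [465.7, -104.3, 95.2]
orientation: [3.14, -0.095, 0.005]
ft_force: [0.7, 0.7, 7.8]
width: 43.6
grasp_force: 30.0
```

>>> servo_tool([
  [[1,0,0,0.3,0,0,0],[1,0,0,0.6,0,0,0],[1,0,0,0.7,0,0,0],[1,0.1,0.1,0.6,0,0,0],[1,0.3,0.4,0.4,0,0,0]],
])

```text
t: 8.42
ee_pos: [480.0, -84.9, 200.2]
orientation: [3.139, -0.098, 0.002]
ft_force: [-0.1, -0.1, -1.7]
width: 43.8
grasp_force: 30.0
```

>>> servo_tool([
  [[1,0.5,0.65,0,0,0,0],[1,0.5,0.65,0,0,0,0],[1,0.5,0.65,0,0,0,0],[1,0.5,0.65,0,0,0,0],[1,0.5,0.65,0,0,0,0]],
])

```text
t: 8.83
ee_pos: [581.1, 47.4, 198.4]
orientation: [-3.14, 0.096, -0.0]
ft_force: [0.0, 0.3, -1.5]
width: 43.6
grasp_force: 30.0
```

>>> servo_tool([
  [[1,0.5,0.65,0,0,0,0],[1,0.5,0.65,0,0,0,0],[1,0.3,0.45,0,0,0,0],[1,0.2,0.25,0,0,0,0],[1,0,0,0,0,0,0]],
])

```text
t: 9.25
ee_pos: [641.6, 127.8, 198.0]
orientation: [-3.14, 0.092, -0.002]
ft_force: [-0.6, -1.0, -1.3]
width: 43.3
grasp_force: 30.0
```

>>> servo_tool([
  [[1,0,0,0,0,0,0],[1,0,0,0,0,0,0],[1,0,0,0,0,0,0]],
])

```text
t: 9.5
ee_pos: [639.7, 124.6, 197.8]
orientation: [3.14, -0.097, -0.002]
ft_force: [1.2, 0.4, -2.5]
width: 43.4
grasp_force: 30.0
```

```bash
python3 look.py w4
```

```text
t9.50 ee [639.7 124.6 197.8] yaw_x -3.6 yaw_y -93.6 tilt 0.07 q6 1.81 F [ 1.2  0.4 -2.5] w 43.4 g 30.0
```

View pics/w4.png

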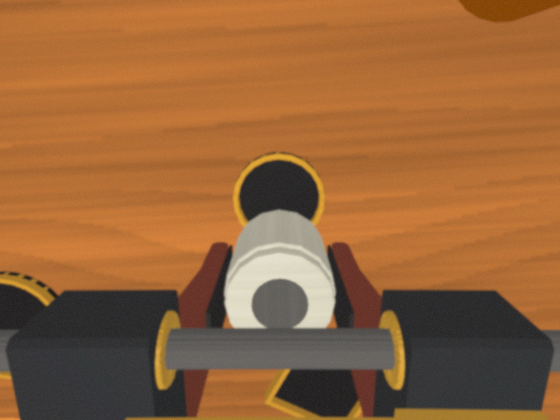

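```bash
python3 pt.py w4 12 233,197 325,197 279,152 ; python3 pt.py w4 154.6 279.5,303
```

```text
[[645.2, 158.5], [641.0, 91.4], [675.9, 122.9]] mean [654.  124.3]
len [67.2 47.  47. ] ang [-93.5  42.1 130.8]
[[639.7, 125.0]] mean [639.7 125. ]
len [0.] ang [0.]
```

>>> servo_tool([
  [[1,0.05,0,-0.4,0,0,0],[1,0,0,-0.7,0,0,0],[1,0,0,-0.6,0,0,0],[1,0,0,-0.4,0,0,0],[1,0,0,-0.2,0,0,0]],
])

```text
t: 9.97
ee_pos: [641.0, 124.8, 103.6]
orientation: [3.139, -0.097, -0.006]
ft_force: [-1.0, -0.1, -1.7]
width: 43.6
grasp_force: 30.0
```

>>> servo_tool([
  [[1,0,0,-0.05,0,0,0],[1,0,0,-0.05,0,0,0],[1,0,0,-0.03,0,0,0],[1,0,0,0,0,0,0],[1,0,0,0,0,0,0]],
])

```text
t: 10.38
ee_pos: [643.2, 126.0, 101.7]
orientation: [-3.14, 0.096, -0.003]
ft_force: [-0.6, 0.3, -1.2]
width: 43.5
grasp_force: 30.0
```

>>> servo_tool([
  [[1,0,0,0,0,0,0],[1,0,0,0,0,0,0]],
])

```text
t: 10.55
ee_pos: [642.9, 126.1, 101.3]
orientation: [-3.14, 0.095, -0.002]
ft_force: [0.0, -0.7, -1.5]
width: 43.7
grasp_force: 30.0
```

>>> servo_tool([
  [[1,-0.02,-0.02,-0.03,0,0,0],[1,0,0,-0.03,0,0,0],[1,0,0,0,0,0,0],[1,0,0,0,0,0,0],[1,0,0,0,0,0,0]],
])

```text
t: 10.97
ee_pos: [642.4, 125.5, 100.2]
orientation: [-3.14, 0.095, -0.002]
ft_force: [-4.0, 0.4, 12.1]
width: 43.3
grasp_force: 30.0
```

>>> servo_tool([
  [[-1,0,0,0,0,0,0],[-1,0,0,0,0,0,0],[-1,0,0,0,0,0,0],[-1,0,0,0,0,0,0],[-1,0,0,0,0,0,0]],
])

```text
t: 11.38
ee_pos: [641.8, 125.1, 98.1]
orientation: [3.14, -0.096, -0.0]
ft_force: [0.4, 0.3, -0.2]
width: 73.6
grasp_force: 0.0
```

>>> servo_tool([
  [[-1,0,0,0.3,0,0,0],[-1,0,0,0.7,0,0,0],[-1,0,0,0.9,0,0,0],[-1,0,0,0.9,0,0,0],[-1,-0.2,-0.3,0.2,0,0,0]],
])

```text
t: 11.8
ee_pos: [637.6, 114.8, 225.3]
orientation: [-3.138, 0.093, -0.017]
ft_force: [0.7, -0.1, 0.7]
width: 88.1
grasp_force: 0.0
```

>>> servo_tool([
  [[-1,-0.5,-0.8,0,0,0,0],[-1,-0.5,-0.8,0,0,0,0],[-1,-0.5,-0.8,0,0,0,0],[-1,-0.5,-0.8,0,0,0,0],[-1,-0.5,-0.8,0,0,0,0]],
])

```text
t: 12.22
ee_pos: [532.4, -48.1, 218.7]
orientation: [3.14, -0.095, 0.001]
ft_force: [0.6, 0.4, -0.3]
width: 87.6
grasp_force: 0.0
```

>>> servo_tool([
  [[-1,-0.5,-0.8,0,0,0,0],[-1,-0.5,-0.8,0,0,0,0],[-1,-0.5,-0.8,0,0,0,0],[-1,-0.5,-0.8,0,0,0,0],[-1,-0.5,-0.8,0,0,0,0]],
])

```text
t: 12.63
ee_pos: [432.3, -208.1, 218.7]
orientation: [3.14, -0.095, 0.001]
ft_force: [0.4, -0.4, 0.4]
width: 88.0
grasp_force: 0.0
```

>>> servo_tool([
  [[-1,-0.5,-0.8,0,0,0,0],[-1,-0.23,-0.6,0,0,0,0],[-1,0,0,0,0,0,0],[-1,0,0,0,0,0,0],[-1,0,0,0,0,0,0]],
])

```text
t: 13.05
ee_pos: [404.5, -262.5, 218.4]
orientation: [-3.14, 0.097, -0.0]
ft_force: [0.2, 0.6, 0.2]
width: 87.7
grasp_force: 0.0
```

```bash
python3 look.py w5
```

```text
t13.05 ee [ 404.5 -262.5  218.4] yaw_x -3.5 yaw_y -93.5 tilt 0.01 q6 1.03 F [0.2 0.6 0.2] w 87.7 g 0.0
```

View pics/w5.png

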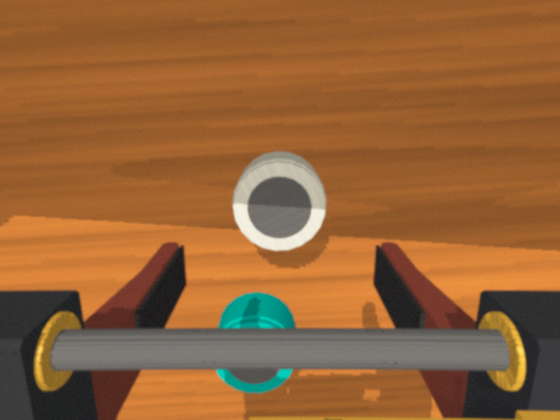

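```bash
python3 pt.py w5 46 279.5,207.5; python3 pt.py w5 46 233.5,205 326,205
```

```text
[[403.9, -262.2]] mean [ 403.9 -262.2]
len [0.] ang [0.]
[[407.7, -230.2], [403.8, -294.7]] mean [ 405.7 -262.5]
len [64.6 64.6] ang [-93.5  86.5]
```

>>> servo_tool([
  [[-1,0,0,-0.6,0,0,0],[-1,0,0,-0.8,0,0,0],[-1,0,0,-0.8,0,0,0],[-1,0,0,-0.6,0,0,0],[-1,0,0,-0.35,0,0,0]],
])

```text
t: 13.52
ee_pos: [404.3, -260.8, 89.9]
orientation: [-3.138, 0.092, 0.004]
ft_force: [-0.4, -0.3, 1.1]
width: 88.0
grasp_force: 0.0
```

>>> servo_tool([
  [[-1,0,0,0,0,0,0],[1,0,0,0,0,0,0],[1,0,0,0,0,0,0],[1,0,0,0,0,0,0],[1,0,0,0,0,0,0]],
])

```text
t: 13.93
ee_pos: [405.4, -263.0, 93.5]
orientation: [3.139, -0.095, 0.003]
ft_force: [1.3, 0.8, 2.6]
width: 67.5
grasp_force: 30.0
```

>>> servo_tool([
  [[1,0,0,0,0,0,0],[1,0,0,0,0,0,0],[1,0,0,0,0,0,0]],
])

```text
t: 14.18
ee_pos: [405.4, -263.0, 93.5]
orientation: [3.139, -0.096, 0.003]
ft_force: [1.0, 3.0, 7.9]
width: 67.6
grasp_force: 30.0
```

>>> servo_tool([
  [[1,0,0,0.3,0,0,0],[1,0,0,0.6,0,0,0],[1,0,0,0.7,0,0,0],[1,0,0.2,0.7,0,0,0.3],[1,0.2,0.4,0.4,0,0,0.5]],
])

```text
t: 14.6
ee_pos: [412.5, -239.9, 203.1]
orientation: [3.14, 0.013, 0.004]
ft_force: [0.8, 0.6, -0.9]
width: 67.6
grasp_force: 30.0
```

>>> servo_tool([
  [[1,0.21,0.8,0,0,0,0.8],[1,0.21,0.9,0,0,0,0.8],[1,0.21,0.9,0,0,0,0.8],[1,0.21,0.9,0,0,0,0.8],[1,0.21,0.9,0,0,0,0.8]],
])

```text
t: 15.02
ee_pos: [454.6, -61.3, 200.9]
orientation: [3.09, 0.564, 0.001]
ft_force: [1.1, -0.3, -1.6]
width: 67.7
grasp_force: 30.0
```

>>> servo_tool([
  [[1,0.21,0.9,0,0,0,0.8],[1,0.21,0.9,0,0,0,0.8],[1,0.21,0.9,0,0,0,0.8],[1,0.21,0.9,0,0,0,0.8],[1,0.21,0.9,0,0,0,0.8]],
])

```text
t: 15.43
ee_pos: [496.6, 119.0, 200.8]
orientation: [2.945, 1.093, 0.001]
ft_force: [0.6, -1.7, -0.9]
width: 67.8
grasp_force: 30.0
```

>>> servo_tool([
  [[1,0.21,0.9,0,0,0,0.8],[1,0.21,0.9,0,0,0,0.8],[1,0.21,0.9,0,0,0,0.8],[1,0.21,0.9,0,0,0,0.8],[1,0.21,0.9,0,0,0,0.8]],
])

```text
t: 15.85
ee_pos: [538.6, 298.9, 200.7]
orientation: [2.711, 1.588, 0.0]
ft_force: [1.3, 0.8, -1.1]
width: 67.4
grasp_force: 30.0
```

>>> servo_tool([
  [[1,0.21,0.9,0,0,0,0.7],[1,0,0.35,0,0,0,0],[1,0,0,0,0,0,0],[1,0,0,0,0,0,0],[1,0,0,0,0,0,0]],
])

```text
t: 16.27
ee_pos: [546.4, 345.8, 200.0]
orientation: [2.665, 1.664, -0.002]
ft_force: [0.2, -0.5, -0.5]
width: 67.6
grasp_force: 30.0
```

```bash
python3 look.py w6
```

```text
t16.27 ee [546.4 345.8 200. ] yaw_x 64.0 yaw_y -26.0 tilt 0.09 q6 1.00 F [ 0.2 -0.5 -0.5] w 67.6 g 30.0
```

View pics/w6.png

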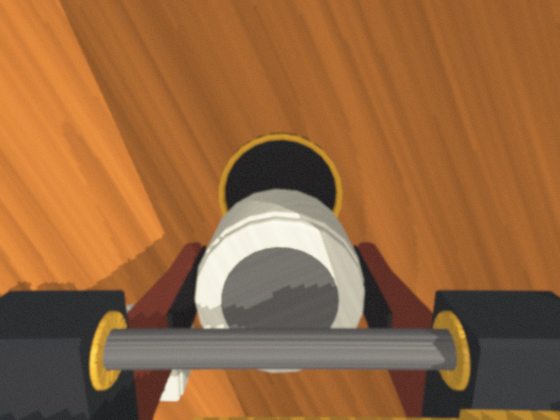

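```bash
python3 pt.py w6 12 219,191 342,191 280.5,133 ; python3 pt.py w6 152.5 280,297
```

```text
[[508.9, 373.5], [590.0, 333.9], [567.8, 391.4]] mean [555.6 366.3]
len [90.2 61.6 61.6] ang [ -26.   111.1 -163.1]
[[545.9, 347.3]] mean [545.9 347.3]
len [0.] ang [0.]
```

>>> servo_tool([
  [[1,0.04,0.1,-0.4,0,0,0],[1,0,0,-0.7,0,0,0],[1,0,0,-0.7,0,0,0],[1,0,0,-0.4,0,0,0],[1,0,0,-0.2,0,0,0]],
])

```text
t: 16.73
ee_pos: [547.5, 348.8, 101.9]
orientation: [2.666, 1.662, -0.007]
ft_force: [1.2, -0.5, -0.8]
width: 67.7
grasp_force: 30.0
```

>>> servo_tool([
  [[1,0,0,-0.05,0,0,0],[1,0,0,-0.03,0,0,0],[1,0,0,0,0,0,0],[1,0,0,0,0,0,0],[1,0,0,0,0,0,0]],
])

```text
t: 17.15
ee_pos: [549.3, 351.4, 102.4]
orientation: [2.664, 1.665, 0.003]
ft_force: [0.8, 1.2, -0.1]
width: 67.5
grasp_force: 30.0
```

>>> servo_tool([
  [[1,0,0,-0.03,0,0,0],[1,0,0,0,0,0,0],[1,0,0,0,0,0,0]],
])

```text
t: 17.4
ee_pos: [548.7, 351.3, 100.1]
orientation: [-2.664, -1.665, -0.001]
ft_force: [-1.0, -0.5, -1.3]
width: 67.7
grasp_force: 30.0
```

>>> servo_tool([
  [[1,0,0,-0.03,0,0,0],[1,0,0,-0.02,0,0,0],[1,0,0,0,0,0,0],[1,0,0,0,0,0,0],[1,0,0,0,0,0,0]],
])

```text
t: 17.82
ee_pos: [548.8, 351.3, 98.5]
orientation: [2.664, 1.665, 0.001]
ft_force: [-1.2, -1.1, 4.9]
width: 67.8
grasp_force: 30.0
```

>>> servo_tool([
  [[-1,0,0,-0.01,0,0,0],[-1,0,0,0,0,0,0],[-1,0,0,0,0,0,0],[-1,0,0,0,0,0,0],[-1,0,0,0,0,0,0]],
])

```text
t: 18.23
ee_pos: [548.7, 351.1, 97.3]
orientation: [2.664, 1.665, -0.0]
ft_force: [0.2, 0.1, -0.3]
width: 87.4
grasp_force: 0.0
```

>>> servo_tool([
  [[-1,0,0,0.3,0,0,0],[-1,0,0,0.7,0,0,0],[-1,0,0,0.9,0,0,0],[-1,0,0,0.9,0,0,0],[-1,-0.3,-0.1,0.3,0,0,0]],
])

```text
t: 18.65
ee_pos: [540.1, 348.9, 228.0]
orientation: [2.664, 1.665, 0.016]
ft_force: [0.9, 0.6, 0.6]
width: 87.7
grasp_force: 0.0
```

>>> servo_tool([
  [[-1,-0.8,-0.4,0,0,0,0],[-1,-0.8,-0.4,0,0,0,0],[-1,-0.8,-0.4,0,0,0,0],[-1,-0.7,-0.3,0,0,0,0],[-1,-0.2,-0.1,0,0,0,0]],
])

```text
t: 19.07
ee_pos: [400.5, 281.0, 221.8]
orientation: [2.664, 1.666, -0.006]
ft_force: [-0.1, -0.6, -0.8]
width: 87.8
grasp_force: 0.0
```

>>> servo_tool([
  [[-1,0,0,0,0,0,0],[-1,0,0,0,0,0,0],[-1,0,0,0,0,0,0]],
])

```text
t: 19.32
ee_pos: [406.4, 284.2, 222.2]
orientation: [-2.664, -1.665, -0.004]
ft_force: [0.7, 0.1, 0.4]
width: 87.8
grasp_force: 0.0
```

```bash
python3 look.py w7
```

```text
t19.32 ee [406.4 284.2 222.2] yaw_x 64.0 yaw_y -26.0 tilt 0.16 q6 1.04 F [0.7 0.1 0.4] w 87.8 g 0.0
```

View pics/w7.png

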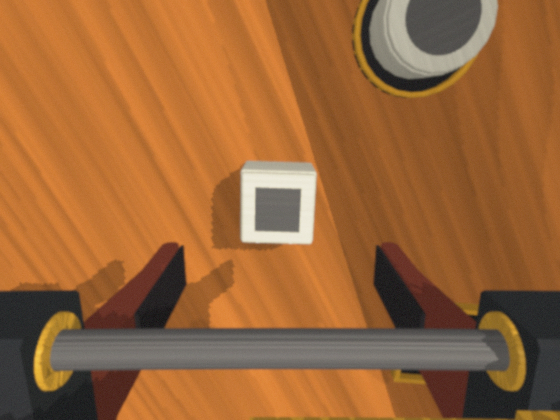

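```bash
python3 pt.py w7 48 256,188 301,188 300,232.5 255,232
```

```text
[[397.1, 305.0], [425.3, 291.3], [410.7, 261.9], [381.8, 276.4]] mean [403.7 283.7]
len [31.3 32.8 32.3 32.4] ang [ -26.  -116.3  153.3   61.8]
```

>>> servo_tool([
  [[-1,-0.06,0,-0.6,0,0,-0.1],[-1,0,0,-0.8,0,0,0],[-1,0,0,-0.8,0,0,0],[-1,0,0,-0.6,0,0,0],[-1,0,0,-0.42,0,0,0]],
])

```text
t: 19.78
ee_pos: [402.8, 283.2, 90.1]
orientation: [2.671, 1.653, -0.003]
ft_force: [-0.5, -0.8, -0.3]
width: 87.9
grasp_force: 0.0
```

>>> servo_tool([
  [[-1,0,0,0,0,0,0],[1,0,0,0,0,0,0],[1,0,0,0,0,0,0],[1,0,0,0,0,0,0],[1,0,0,0,0,0,0]],
])

```text
t: 20.2
ee_pos: [403.1, 283.7, 93.9]
orientation: [-2.671, -1.653, -0.004]
ft_force: [0.1, -0.1, 0.6]
width: 64.7
grasp_force: 0.0
```

>>> servo_tool([
  [[1,0,0,0,0,0,0],[1,0,0,0,0,0,0],[1,0,0,0,0,0,0]],
])

```text
t: 20.45
ee_pos: [402.8, 283.5, 93.6]
orientation: [-2.671, -1.654, -0.003]
ft_force: [-0.6, -0.3, 7.1]
width: 54.2
grasp_force: 29.9
```

>>> servo_tool([
  [[1,0,0,0.3,0,0,0],[1,0,0,0.6,0,0,0],[1,0,0,0.7,0,0,0],[1,0,-0.1,0.7,0,0,0],[1,0.1,-0.3,0.4,0,0,-0.2]],
])

```text
t: 20.87
ee_pos: [406.4, 268.1, 203.8]
orientation: [-2.684, -1.632, -0.005]
ft_force: [0.9, -0.4, -1.4]
width: 53.9
grasp_force: 29.9
```

>>> servo_tool([
  [[1,0.3,-0.7,0,0,0,-0.3],[1,0.3,-0.8,0,0,0,-0.3],[1,0.3,-0.8,0,0,0,0],[1,0.3,-0.8,0,0,0,0],[1,0.3,-0.8,0,0,0,0]],
])

```text
t: 21.28
ee_pos: [466.1, 109.7, 201.5]
orientation: [-2.727, -1.56, -0.0]
ft_force: [-0.3, -0.3, -2.7]
width: 53.9
grasp_force: 29.9
```

>>> servo_tool([
  [[1,0.26,-0.4,0,0,0,0],[1,0,0,0,0,0,0],[1,0,0,0,0,0,0],[1,0,0,0,0,0,0],[1,0,0,0,0,0,0]],
])

```text
t: 21.7
ee_pos: [475.9, 96.0, 200.8]
orientation: [-2.726, -1.561, 0.001]
ft_force: [0.6, 0.3, -1.8]
width: 53.6
grasp_force: 29.9
```

```bash
python3 look.py w8
```

```text
t21.70 ee [475.9  96.  200.8] yaw_x 59.6 yaw_y -30.4 tilt 0.03 q6 0.71 F [ 0.6  0.3 -1.8] w 53.6 g 29.9
```

View pics/w8.png

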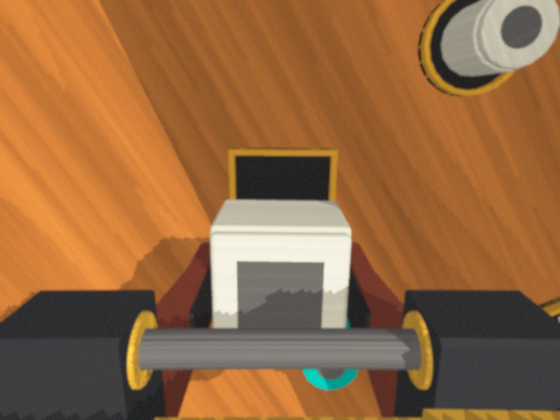

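```bash
python3 pt.py w8 12 229,150 337,150; python3 pt.py w8 155.3 237,262 324,262
```

```text
[[463.1, 148.2], [529.5, 109.2]] mean [496.3 128.7]
len [77. 77.] ang [-30.4 149.6]
[[469.7, 118.8], [497.2, 102.8]] mean [483.5 110.8]
len [31.8 31.8] ang [-30.4 149.6]
```

>>> servo_tool([
  [[1,0.02,-0.04,-0.4,0,0,0],[1,0,0,-0.7,0,0,0],[1,0,0,-0.7,0,0,0],[1,0,0,-0.4,0,0,0],[1,0,0,-0.2,0,0,0]],
])

```text
t: 22.17
ee_pos: [475.9, 94.3, 102.7]
orientation: [-2.725, -1.561, 0.005]
ft_force: [-0.7, 0.5, -1.6]
width: 53.7
grasp_force: 29.9
```

>>> servo_tool([
  [[1,0,0,-0.06,0,0,0],[1,0,0,-0.04,0,0,0],[1,0,0,0,0,0,0],[1,0,0,0,0,0,0],[1,0,0,0,0,0,0]],
])

```text
t: 22.58
ee_pos: [478.0, 93.7, 101.6]
orientation: [2.727, 1.559, 0.003]
ft_force: [-0.4, 0.3, -1.2]
width: 54.1
grasp_force: 29.9
```

>>> servo_tool([
  [[1,0,0,-0.03,0,0,0],[1,0,0,0,0,0,0],[1,0,0,0,0,0,0],[1,0,0,0,0,0,0]],
])

```text
t: 22.92
ee_pos: [477.5, 93.5, 99.6]
orientation: [2.727, 1.559, 0.0]
ft_force: [-0.5, 0.0, -2.4]
width: 54.3
grasp_force: 29.9
```

>>> servo_tool([
  [[1,0,0.03,-0.03,0,0,0],[1,0,0,-0.02,0,0,0],[1,0,0,0,0,0,0],[1,0,0,0,0,0,0]],
])

```text
t: 23.25
ee_pos: [477.6, 94.5, 98.6]
orientation: [2.727, 1.559, 0.0]
ft_force: [-3.6, -3.7, 16.9]
width: 54.4
grasp_force: 29.9
```

Contact; release, lift and move aside toward −x for the final check.

>>> servo_tool([
  [[-1,0,0,0,0,0,0],[-1,0,0,0,0,0,0],[-1,0,0,0,0,0,0],[-1,0,0,0,0,0,0],[-1,0,0,0,0,0,0]],
])

```text
t: 23.67
ee_pos: [477.4, 94.8, 97.3]
orientation: [-2.727, -1.559, 0.0]
ft_force: [0.4, -0.0, -0.2]
width: 84.1
grasp_force: 0.0
```

>>> servo_tool([
  [[-1,0,0,0.3,0,0,0],[-1,0,0,0.7,0,0,0],[-1,0,0,0.9,0,0,0],[-1,0,0,0.9,0,0,0],[-1,0,0,0.9,0,0,0]],
])

```text
t: 24.08
ee_pos: [477.0, 94.7, 246.7]
orientation: [-2.727, -1.559, 0.002]
ft_force: [1.2, 0.5, -0.3]
width: 88.1
grasp_force: 0.0
```

>>> servo_tool([
  [[-1,0,-0.8,0,0,0,0],[-1,0,-0.8,0,0,0,0],[-1,0,-0.8,0,0,0,0],[-1,0,-0.8,0,0,0,0],[-1,0,-0.8,0,0,0,0]],
])

```text
t: 24.5
ee_pos: [477.2, -66.5, 245.6]
orientation: [2.727, 1.56, 0.0]
ft_force: [-0.2, 0.4, 0.4]
width: 87.9
grasp_force: 0.0
```

>>> servo_tool([
  [[-1,0,-0.8,0,0,0,0],[-1,0,-0.8,0,0,0,0],[-1,0,-0.8,0,0,0,0],[-1,0,-0.8,0,0,0,0],[-1,0,-0.8,0,0,0,0]],
])

```text
t: 24.92
ee_pos: [477.1, -226.8, 245.3]
orientation: [-2.727, -1.559, 0.0]
ft_force: [1.7, 0.1, 0.3]
width: 87.8
grasp_force: 0.0
```

>>> servo_tool([
  [[-1,0,0,0,0,0,0],[-1,0,0,0,0,0,0],[-1,0,0,0,0,0,0],[-1,0,0,0,0,0,0],[-1,0,0,0,0,0,0]],
])

```text
t: 25.33
ee_pos: [477.4, -224.0, 245.4]
orientation: [-2.726, -1.561, 0.0]
ft_force: [-0.2, -0.1, -0.1]
width: 87.6
grasp_force: 0.0
```

```bash
python3 - <<'E'
from h import *
st()
a=cv2.cvtColor(vision.get_image("top"),cv2.COLOR_RGB2BGR); cv2.imwrite("pics/top9.png",cv2.resize(a[50:270,70:350],None,fx=2.7,fy=2.7,interpolation=2))
E
```

```text
t25.33 ee [ 477.4 -224.   245.4] yaw_x 59.6 yaw_y -30.4 tilt 0.03 q6 0.07 F [-0.2 -0.1 -0.1] w 87.6 g 0.0
```

View pics/top9.png

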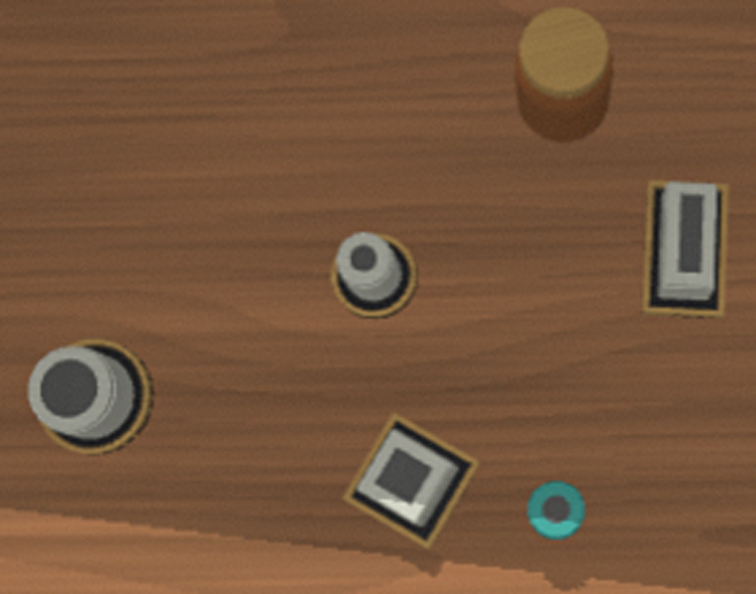

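```bash
python3 - <<'E'
from h import *
for k,u,v,z,c in [("big",69,388,51,(547.5,351)),("small",363,258,57,(641.7,125.5)),("sq",404,475,53,(476.7,95.5)),("obl",691,233,49,(658.8,-125.2))]:
    w=ray("top",[(u/2.7+70,v/2.7+50)],z)[0]; print(k,np.round(w,1),np.round(w-c,1))
E
```

```text
big [546.4 350.5] [-1.1 -0.5]
small [641.7 125.2] [-0.  -0.3]
sq [476.5  94.3] [-0.2 -1.2]
obl [ 659.5 -125.4] [ 0.7 -0.2]
```

All four tins are within about 1.5 mm of their pad centres and seated flat.

```bash
python3 -c "
from workcell import close_job; print(close_job())"
```

```text
the job is handed in; nothing more can be done
None
```

I set all four tins on their own pads and handed the job in at about 25 s. The last top-camera picture puts each within about 1.5 mm of its pad's centre and shows them upright inside the rims; no verdict came back on hand-in.

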